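Dress the edge of the amber glass with forward file strokes

ROBOT

A 6-joint arm with a two-finger parallel gripper is mounted at the origin on the work surface. World frame = base frame: x ahead of the robot, y to its left, z up, the work surface at z = 0. Lengths are in m, angles in rad, forces in N, time in s.
With the tool pointing down it reaches from about 0.325 to 1 m from the base axis. Payload 5.1 kg.
Tool frame: the origin (TCP) lies at the very end of the fingers, on their centre line; the grasp point (between the pads) lies 19 mm behind it; z points along the fingers, y is the line along which they close (so a half turn about z gives the same grasp; the last joint's range is limited). The gripper opens to 85 mm and grips with 20 to 120 N. Pads are 22 mm wide; open, the fingers measure 114 mm over their backs; the gripper's body (76 mm by 85 mm) begins 54 mm behind the grasp point. The pads swing forward as they close: fully open they stand 13 mm farther back than shut.
Start: joints at [1.028, 0.124, 1.65, -0, 1.367, -0.083], TCP at [0.288, 0.582, 0.194] pointing down, gripper open.
Joint ranges: [-2.61, 2.61], [-1.02, 2.33], [0.03, 2.71], [-1.35, 4.49], [0.32, 2.68], [-2.91, 2.91]. Speed limits (rad/s): [2.57, 2.57, 3.14, 3.14, 3.14, 3.14].

INTERFACE

Orientations are given as a unit quaternion [w, x, y, z].
In Python, from workcell import * gives the robot as it stands.
- The arm moves only by the tool arm_command, never from a script. Its argument "motion" is a list of rows, each a list of 7 numbers: the turn, a rotation vector about the tool's x, y, z in rad, then the shift along the tool's x, y, z in m, then the opening, from 0 (shut) to 1 (fully open). A call has exactly 5 rows; each row shifts and turns the commanded pose from where the row before left it, along the tool's axes as they then stand; what a row does not reach is not made up. A row lasts 1/12 s, in which the tool goes at most 41.7 mm and 7.16 degrees, less where a joint would pass 70% of its speed; a pose out of reach is approached as far as the arm can. A call is refused whole if a number of a shift passes 0.0417 or a number of a turn 0.125, either way. A call with a gripper value outside its range is refused whole. The fingers move at their own pace and stop on an object; "grip_force" is the grip in N (left out, the last holds). Time passes only in rows, so rows that do not move let the fingers close, or fill a call up. It gives the time, the measured TCP pose, the force, the opening and the grip force at its end, in the units of the state.
- observe(): the state, without advancing time (a new reading comes with each control period).
- snapshot(name): name is "side" or "top" or "wrist"; returns the picture (420x560x3 uint8, red, green, blue); there is no depth.
- get_calibration(name): a dict with "camera_matrix" (3x3 intrinsics, pixels), "dist_coeffs" ([k1, k2, p1, p2, k3] as OpenCV has them; the pictures are not rectified), "origin" and "attitude" of the camera in the world; the wrist camera has in their place "mount" (4x4, takes a point from camera to tool coordinates, whose origin is the TCP and whose axes are the flange's). Camera axes: x right, y up, looking along -z (the intrinsics and any distortion apply to the point x, -y, -z); pixel columns grow to the right and rows downward; lengths in m; the calibration is good to about 2 mm. A picture is of the moment at which its call begins: read the wrist's pose just before it. get_calibration takes no time and is no camera call.
- sign_off(): hands the job in; it is judged then, once.
The state is a dict: "time_s": time; "q": joint angles; "joint_vel": joint speeds; "effort": joint torques, N m; "eef_pos": TCP position; "eef_rot": TCP orientation; "contact_force": force on the tool from outside, world axes, zero at the start; "wrist_torque": the same for the moment, N m; "finger_gap": opening from 0.0 (shut) to 1.0 (fully open); "finger_force": force on a finger pad.
Only numpy, scipy, OpenCV 4.12 (cv2) and the standard library are available. Lean on these libraries where they do the work, as an engineer would, in place of code of your own. Each camera call takes 0.05 s, during which the arm holds its last target. There are 200 camera calls.

TASK

Two glass pieces stand on edge in wooden holders on the light table: dress the top edge of the amber one with the red-gripped file and leave the blue one untouched. Give it at least two forward strokes in the direction of the holder's white arrow (away from the robot), the file flat and square across the edge, in light contact all the way from the front third of its blade to the rear third; lift it clear of the glass for each return and never drag it backwards on the edge. Then lay the file down flat on the table and let go.

Things in the scene. Friction and masses are not known exactly. Their poses are not given: they have to be found in the camera images.
- file_grip (a point): File: flat dark steel blade 180 x 30 x 6 mm (length along its x, yellow front end = +x) lying on the table, with a red upright grip 26 x 26 mm, 50 mm high, on the blade's middle; 0.25 kg. This point: the grip's centre, 31 mm above the blade's underside (the filing face), z up. At the start the front points away from the robot, turned at most 30 degrees.
- amber_edge (a point): Middle of the top edge of the upright AMBER glass, 75 mm up; glass 6 mm thick (x), 80 mm wide (y), 28 mm clear of its holder (foot 130 x 110 mm, fixed). x = filing direction (white arrow), away from the robot within 20 degrees; z up. Sprung: sinks up to 12 mm (2 N to start, then 0.6 N/mm) and rises again; the file's face 4 mm below the unpressed edge is a good light contact.
- amber_slide (a joint): How far the file's drag has carried the amber glass along its filing direction, m: 0 at rest, positive pushed forward (+x), negative dragged backward; soft spring (0.3 N/mm), stops at +-0.010, returns to 0 when the file is lifted.
- blue_edge (a point): The middle of the top edge of the BLUE glass, same size and height, in an identical holder but not sprung; not to be touched. Same axes.
Mind the look-alikes: they are no part of the job. Of the things that look like the part that bears file_grip, the middle-sized one is meant.

How it is judged:
On the way, in this order (a step that is already met when the one before it is completed fails the run):
1. first stroke begins: file flat and square on the amber edge, the edge under the front of the blade (22 mm or more ahead of the grip's middle) (angle between the x axis of file_grip and the x axis of amber_edge, either way round below 0.26 rad and angle between file_grip's own z axis and vertical below 0.17 rad and y of file_grip in the frame of amber_edge between -0.035 and 0.035 m and contact force between file and amber_glass above 0.5 N and x of file_grip in the frame of amber_edge below -0.022 m), for 0.05 s.
2. first stroke under way: edge within 12 mm of the blade's middle, pressed and pushed forward (angle between the x axis of file_grip and the x axis of amber_edge, either way round below 0.26 rad and angle between file_grip's own z axis and vertical below 0.17 rad and y of file_grip in the frame of amber_edge between -0.035 and 0.035 m and contact force between file and amber_glass above 0.5 N and value of joint amber_slide above 0.002 m and x of file_grip in the frame of amber_edge between -0.012 and 0.012 m).
3. first stroke complete: still pressed and pushed forward, the edge under the rear of the blade (18 mm or more behind the grip's middle) (angle between the x axis of file_grip and the x axis of amber_edge, either way round below 0.26 rad and angle between file_grip's own z axis and vertical below 0.17 rad and y of file_grip in the frame of amber_edge between -0.035 and 0.035 m and contact force between file and amber_glass above 0.5 N and value of joint amber_slide above 0.002 m and x of file_grip in the frame of amber_edge above 0.018 m).
4. file returned lifted, its face 6 mm or more clear of the edge (z of file_grip in the frame of amber_edge above 0.037 m and x of file_grip in the frame of amber_edge between -0.12 and -0.015 m and contact force between file and amber_glass below 0.1 N), for 0.05 s.
5. second stroke begins: file flat and square on the amber edge, the edge under the front of the blade (22 mm or more ahead of the grip's middle) (all of step 1), for 0.05 s.
6. second stroke under way: edge within 12 mm of the blade's middle, pressed and pushed forward (all of step 2).
7. second stroke complete: still pressed and pushed forward, the edge under the rear of the blade (18 mm or more behind the grip's middle) (all of step 3).
At the end, for the whole second after the job is handed in: After the forward strokes the file lies flat (within 6 degrees) and still on the table itself, its grip centre 25 to 41 mm up, released; the amber glass is back at rest in its holder (within 2 mm) (height (world z) of file_grip between 0.025 and 0.041 m and angle between file_grip's own z axis and vertical below 0.1 rad and linear speed of file below 0.02 m/s and value of joint amber_slide between -0.002 and 0.002 m); the robot touches nothing.
It fails at once if the amber glass dragged backwards by more than 4 mm (value of joint amber_slide below -0.004 m).
It fails at once if the blue glass or its holder touched with more than 1 N (contact force between anything else and blue_holder above 1 N).
It fails at once if the file dropped onto the table (faster than 0.6 m/s close above it) (height (world z) of file_grip below 0.06 m and linear speed of file above 0.6 m/s).
It also fails if it takes over 53 s, if anything falls off the work surface, if the arm or the gripper's body presses on something with over 40 N, if the wrist force passes 120 N, or if a joint passes its speed limit or range.

## Working session

There is one attempt and no reset: what is moved stays moved. The work goes in short steps, Python scripts to look and compute and a tool call to move; the robot and the scene stay as the last step left them, time stands still between calls to the robot, and variables do not carry over. Pictures are saved under pics/ and viewed, at most 10 in all, crops included, and the job is handed in when it is done.

Besides the shell and the picture viewer there is one more tool, called after "Request:" by a JSON object that holds its "method" and its "body". arm_command: Moves the arm, as the interface text tells. Its arguments: {"type":"object","properties":{"motion":{"type":"array","items":{"type":"array","items":{"type":"number"}}},"grip_force":{"type":"number"}},"required":["motion"]}

```bash
mkdir -p pics; python3 - <<'E'
from workcell import *
import cv2
print(observe())
for n in("top","side"):
    im=snapshot(n); cv2.imwrite(f"pics/{n}0.png",im[:,:,::-1]); c=get_calibration(n); print(n,c)
print(get_calibration("wrist"))
E
```

```text
{'time_s': 0.0, 'q': array([ 1.02841035e+00,  1.24488398e-01,  1.65171457e+00,  3.65164061e-05,
        1.36750565e+00, -8.26148681e-02]), 'joint_vel': array([ 0.00022951, -0.00042181,  0.00038128, -0.00030313,  0.00120949,
        0.00048415]), 'effort': array([ 9.31055365e-04, -4.23628414e+01, -3.65449619e+01,  2.30344511e-05,
        7.16973940e-03, -1.69912153e-05]), 'eef_pos': array([0.28809077, 0.5818793 , 0.19273994]), 'eef_rot': array([-3.42278048e-04,  2.27869568e-01,  9.73691091e-01, -1.00124756e-03]), 'contact_force': array([ 1.15373276,  0.48538686, -0.725749  ]), 'wrist_torque': array([-0.07438965, -0.00235188, -0.00924778]), 'finger_force': 0.0, 'finger_gap': 0.9968735878969762}
top {'camera_matrix': array([[399.04351369,   0.        , 279.96925896],
       [  0.        , 399.04351369, 204.48122264],
       [  0.        ,   0.        ,   1.        ]]), 'dist_coeffs': array([-0.01881391,  0.        ,  0.        ,  0.        ,  0.        ]), 'origin': array([0.34286313, 0.00272898, 0.90394639]), 'attitude': array([-0.70206269, -0.04076976,  0.0470444 ,  0.70938891])}
side
[... 303 characters left out ...]
 0.60189002]), 'attitude': array([-0.34264387, -0.1466378 ,  0.34207374,  0.86259961])}
{'camera_matrix': array([[362.07853274,   0.        , 279.4695204 ],
       [  0.        , 362.07853274, 213.60585772],
       [  0.        ,   0.        ,   1.        ]]), 'dist_coeffs': array([-0.09011419,  0.        ,  0.        ,  0.        ,  0.        ]), 'mount': array([[ 2.66096992e-04,  9.55171065e-01,  2.96054328e-01,
         7.61032365e-02],
       [ 9.99999301e-01, -5.95321089e-04,  1.02189580e-03,
         1.81871880e-04],
       [ 1.15233268e-03,  2.96053849e-01, -9.55170556e-01,
        -1.79325000e-01],
       [ 0.00000000e+00,  0.00000000e+00,  0.00000000e+00,
         1.00000000e+00]])}
```

View pics/top0.png

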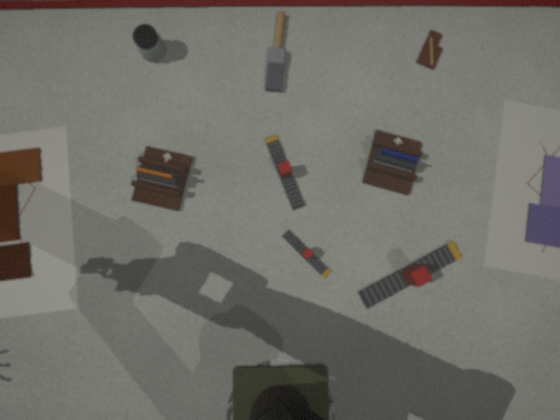

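View pics/side0.png

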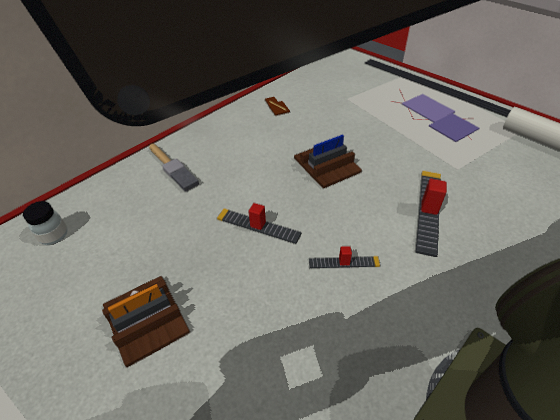

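The top view shows three red-gripped files. The middle-sized one has its grip at about (285,168) and its yellow end at (271,140). The amber holder is at about (163,178) with its arrow pointing up, and the blue holder is at about (393,160). The side view shows the amber glass at (135,300).

```bash
cat > h.py <<'E'
import numpy as np, cv2
from scipy.spatial.transform import Rotation as R
from workcell import *
def Q(q): return R.from_quat(np.roll(q,-1))
def cam(n,s=None):
    c=get_calibration(n)
    if n=="wrist":
        r=Q(s["eef_rot"]).as_matrix(); M=np.array(c["mount"]); return c,r@M[:3,:3],r@M[:3,3]+s["eef_pos"]
    return c,Q(c["attitude"]).as_matrix(),c["origin"]
def rays(C,px):
    c,r,o=C
    u=cv2.undistortPoints(np.float64(px).reshape(-1,1,2),c["camera_matrix"],c["dist_coeffs"])[:,0]
    return np.c_[u[:,0],-u[:,1],-np.ones(len(u))]@r.T
def onz(C,px,z):
    d=rays(C,px); return C[2]+d*((z-C[2][2])/d[:,2])[:,None]
def proj(C,P):
    c,r,o=C; p=(np.atleast_2d(P)-o)@r
    return cv2.projectPoints(p*[1,-1,-1],np.zeros(3),np.zeros(3),c["camera_matrix"],c["dist_coeffs"])[0][:,0]
def mask(im,col):
    h=cv2.cvtColor(im,cv2.COLOR_RGB2HSV)
    lo,hi={"red":((0,170,60),(6,255,255)),"yellow":((19,130,70),(32,255,255)),"amber":((10,170,90),(18,255,255)),"blue":((112,150,60),(128,255,255))}[col]
    m=cv2.inRange(h,lo,hi)
    if col=="red": m|=cv2.inRange(h,(174,170,60),(180,255,255))
    return m
def blobs(im,col,amin=15):
    n,l,s,c=cv2.connectedComponentsWithStats(mask(im,col))
    return [(c[i].round(1),int(s[i,4]),cv2.minAreaRect(np.argwhere(l==i)[:,::-1].astype(np.float32))) for i in range(1,n) if s[i,4]>=amin]
E
python3 - <<'E'
from h import *
np.set_printoptions(precision=3,suppress=True)
for n in("top","side"):
    im=cv2.imread(f"pics/{n}0.png")[:,:,::-1].copy(); C=cam(n)
    for col,z in(("red",.056),("yellow",.006),("amber",.07),("blue",.07)):
        for c,a,r in blobs(im,col):
            if a<3000: print(n,col,c,a,onz(C,[c],z)[0][:2],np.array(cv2.boxPoints(r)).round().astype(int).tolist())
C=cam("top"); print(onz(C,[(271,138),(300,207)],0.006))
a=onz(C,[(148,148),(193,155),(181,209),(133,201)],0.015);print(a)
E
```

```text
top red [523.7   2.4] 17 [ 0.917 -0.578] [[521, 4], [521, 0], [528, 0], [528, 4]]
top red [542.4   1.7] 47 [ 0.92  -0.623] [[534, 0], [550, 0], [550, 4], [534, 4]]
top red [555.7   2.1] 28 [ 0.919 -0.655] [[552, 0], [559, 0], [559, 4], [552, 4]]
top red [17.7  4.6] 135 [0.919 0.594] [[0, 7], [0, 2], [42, 2], [42, 7]]
top red [47.5  4.3] 18 [0.918 0.524] [[44, 6], [44, 3], [53, 3], [53, 6]]
top red [57.6  3.4] 25 [0.92  0.501] [[51, 6], [51, 2], [64, 2], [64, 6]]
top yellow [270.9 138.8] 43 [0.609 0.013] [[265, 139], [275, 135], [277, 139], [267, 143]]
top yellow [453.8 250.2] 107 [ 0.347 -0.396] [[447, 244], [452, 241], [461, 256], [455, 259]]
top yellow [325.6 272.4] 27 [ 0.302 -0.106] [[322, 274], [327, 269], [329, 271], [324, 276]]
side red [394.7  38.8] 432 [ 0.764 -0.888] [[372, 40], [380, 18], [411, 28], [404, 50]]
side red [455.3  83.3] 739 [ 0.47  -0.739] [[353, 48], [354, 44], [560, 119], [558, 123]]
side red [234.2  97.2] 361 [ 0.879 -0.263] [[193, 116], [283, 69], [285, 73], [195, 120]]
side red [ 88.7 173. ] 997 [0.879 0.165] [[-3, 218], [180, 122], [182, 127], [0, 223]]

[... 172 characters left out ...]
65, 229]]
side red [345.  255.5] 197 [ 0.33  -0.039] [[339, 247], [351, 247], [351, 264], [339, 264]]
side yellow [430.7 174.3] 86 [ 0.346 -0.396] [[421, 175], [422, 171], [440, 174], [439, 178]]
side yellow [222.  214.1] 64 [0.607 0.018] [[216, 218], [223, 207], [228, 210], [221, 221]]
side yellow [376.1 261. ] 50 [ 0.298 -0.102] [[373, 256], [377, 255], [379, 266], [375, 267]]
side amber [133.9 301. ] 685 [0.512 0.268] [[107, 307], [156, 283], [162, 295], [113, 319]]
side blue [327.6 145.1] 284 [ 0.543 -0.251] [[310, 147], [342, 134], [346, 144], [314, 156]]
[[ 0.61   0.013  0.006]
 [ 0.449 -0.051  0.006]]
[[0.587 0.294 0.015]
 [0.569 0.191 0.015]
 [0.446 0.216 0.015]
 [0.465 0.324 0.015]]
```

Request:
{"method": "arm_command", "body": {"motion": [[0,0,0.122,0,0,-0.02,1],[0,0,0.122,0,0,-0.02,1],[0,0,0.122,0,0,-0.02,1],[0,0,0.122,0,0,-0.02,1],[0,0,0.122,0,0,-0.02,1]]}}

```text
time_s: 0.52
eef_pos: [0.2883, 0.5821, 0.2941]
eef_rot: [0.0, 0.512, 0.859, -0.001]
contact_force: [0.3, 0.6, 0.5]
finger_gap: 1.0
finger_force: 0.0
```

```bash
cat >> h.py <<'E'
def to(p,head=None,s=None):
    """shift in tool axes and turn about tool z to reach TCP p with tool y heading (deg)"""
    s=s or observe(); r=Q(s["eef_rot"]); d=r.inv().apply(np.array(p)-s["eef_pos"]); y=r.apply([0,1,0])
    hd=np.degrees(np.arctan2(y[1],y[0])); z=r.apply([0,0,1])
    print("t",s["time_s"],"pos",s["eef_pos"].round(4),"head",hd.round(2),"z",z.round(4),"shift",d.round(4),"turn",None if head is None else np.radians(hd-head).round(4),"F",s["contact_force"].round(1),"gap",round(s["finger_gap"],3))
E
python3 -c "
from h import *
to([.50,.12,.29],21.7)"
```

```text
t 0.5167 pos [0.2883 0.5821 0.2941] head 28.36 z [-7.0e-04 -1.2e-03 -1.0e+00] shift [-0.5073 -0.0332  0.0045] turn 0.1162 F [0.3 0.6 0.5] gap 1.0
```

Request:
{"method": "arm_command", "body": {"motion": [[0,0,0,-0.039,-0.0026,0,1],[0,0,0,-0.039,-0.0026,0,1],[0,0,0,-0.039,-0.0026,0,1],[0,0,0,-0.039,-0.0026,0,1],[0,0,0,-0.039,-0.0026,0,1]]}}

```text
time_s: 0.93
eef_pos: [0.3708, 0.4034, 0.2934]
eef_rot: [-0.0, 0.509, 0.861, -0.0]
contact_force: [1.0, -0.8, -0.9]
finger_gap: 1.001
finger_force: 0.0
```

Request:
{"method": "arm_command", "body": {"motion": [[0,0,0,-0.039,-0.0026,0,1],[0,0,0,-0.039,-0.0026,0,1],[0,0,0,-0.039,-0.0026,0,1],[0,0,0,-0.039,-0.0026,0,1],[0,0,0,-0.039,-0.0026,0,1]]}}

```text
time_s: 1.35
eef_pos: [0.4531, 0.2261, 0.2936]
eef_rot: [-0.0, 0.51, 0.86, -0.0]
contact_force: [0.8, 0.2, -0.1]
finger_gap: 0.999
finger_force: 0.0
```

Request:
{"method": "arm_command", "body": {"motion": [[0,0,0,-0.039,-0.0026,0,1],[0,0,0,-0.039,-0.0026,0,1],[0,0,0,-0.039,-0.0026,0,1],[0,0,0.115,0,0,0,1],[0,0,0,0,0,0,1]]}}

```text
time_s: 1.77
eef_pos: [0.5027, 0.1195, 0.2933]
eef_rot: [-0.001, 0.561, 0.828, -0.0]
contact_force: [-0.3, 0.2, -0.2]
finger_gap: 0.998
finger_force: 0.0
```

```bash
python3 - <<'E'
from h import *
np.set_printoptions(precision=4,suppress=True)
s=observe(); im=snapshot("wrist"); cv2.imwrite("pics/w1.png",im[:,:,::-1]); C=cam("wrist",s); to([.5,.12,.29],21.7,s)
for col,z in(("red",.056),("yellow",.006),("amber",.07),("blue",.07)):
    for c,a,r in blobs(im,col):
        b=cv2.boxPoints(r); print(col,c,a,onz(C,[c],z)[0][:2],b.round().astype(int).tolist(),onz(C,b,.075 if col=="amber" else z)[:,:2].tolist() if a>100 else "")
E
```

```text
t 1.7667 pos [0.5027 0.1195 0.2933] head 21.77 z [-0.0014 -0.0001 -1.    ] shift [ 0.0014 -0.0023  0.0033] turn 0.0012 F [-0.3  0.2 -0.2] gap 0.998
red [122.2 245.9] 378 [ 0.353  -0.0437] [[108, 246], [129, 232], [138, 246], [116, 260]] [[0.3352159106272511, -0.05162127772253783], [0.35636477293499547, -0.022407840863767126], [0.37161156259316663, -0.035578955683487096], [0.35053352012462063, -0.06534907920995062]]
red [262.3 267.1] 595 [ 0.5278 -0.0041] [[252, 252], [272, 252], [272, 282], [252, 282]] [[0.5084817283254081, 0.010502658599624265], [0.531645678579648, 0.01980566471466222], [0.5469095431777704, -0.01913754943498952], [0.523065395363463, -0.028742048059167413]]
red [536.3 302.7] 808 [0.9008 0.082 ] [[507, 339], [559, 260], [567, 265], [515, 344]] [[0.8930858796481396, 0.016463186715882983], [0.8935616044218839, 0.14859505076318655], [0.9108468083240144, 0.1463835591200338], [0.9114200741303238, 0.012618784260058719]]
red [463.4 412.5] 29 [ 0.9078 -0.1248] [[459, 418], [464, 408], [467, 409], [462, 420]] 
yellow [ 92.7 255.8] 90 [ 0.3011 -0.1037] [[86, 250], [91, 247], [99, 261], [94, 264]] 
yellow [322.3 258.6] 192 [0.6079 0.0162] [[317, 269], [319, 247], [327, 248], [326, 270]] [[0.6077065139178536, -0.0011215807239918496], [0.5964535719432574, 0.029860920425951343], [0.6080799445048539, 0.033483587753806665], [0.6195861598987806, 0.002541851061458794]]
yellow [ 89.6 410.2] 37 [ 0.353  -0.4015] [[79, 408], [96, 408], [96, 411], [79, 411]] 
amber [346.3  49.6] 508 [0.5184 0.2657] [[320, 80], [367, 15], [373, 19], [326, 84]] [[0.5050640473001841, 0.226492387791999], [0.5239058962020209, 0.3040059309999091], [0.530388345344458, 0.3028244317714208], [0.5117063621195672, 0.22508075165654629]]
```

View pics/w1.png

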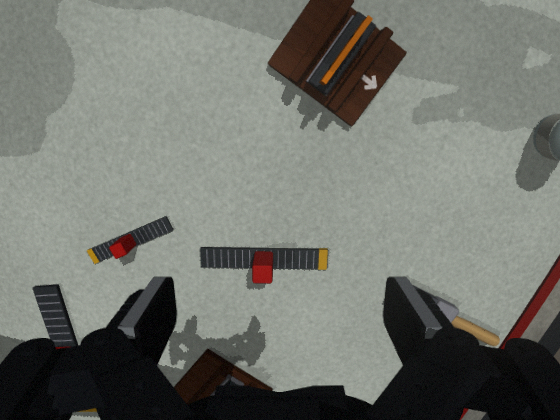

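The wrist view shows the target file horizontal, with its blade from x=201 to 328, its grip at (262,267) and its yellow front on the right. The amber edge runs from (323,82) to (370,17), and the arrow at (370,82) points away from the robot.

```bash
python3 - <<'E'
from h import *
np.set_printoptions(precision=4,suppress=True)
s=observe(); C=cam("wrist",s)
p=onz(C,[(201,247),(201,268.5),(328,248),(328,271)],.006)[:,:2]; print(p,p.mean(0))
a=p[:2].mean(0);b=p[2:].mean(0);print(np.linalg.norm(b-a),np.degrees(np.arctan2(*(b-a)[::-1])))
# grip top face: lower part of the red blob is nearer? colour brightness split
im=cv2.imread("pics/w1.png")[:,:,::-1]; print(im[250:286:2,262])
m=p.mean(0); print(proj(C,[[m[0],m[1],.056],[m[0],m[1],.006]]))
to([m[0],m[1],.1],20)
E
```

```text
[[ 0.4443 -0.0298]
 [ 0.4547 -0.0613]
 [ 0.609   0.0358]
 [ 0.6237  0.0036]] [ 0.5329 -0.0129]
0.17918473610432897 21.349053770185137
[[ 44  48  45]
 [ 85  21  19]
 [ 93  28  28]
 [ 92  30  26]
 [ 88  22  18]
 [ 93  27  25]
 [ 93  27  25]
 [ 91  24  21]
 [151  30  27]
 [143  25  22]
 [148  30  25]
 [146  30  26]
 [145  27  24]
 [146  28  27]
 [145  29  28]
 [141  25  22]
 [134  27  27]
 [ 93  98  92]]
[[262.8093 275.104 ]
 [264.4053 258.8742]]
t 1.8167 pos [0.5023 0.1207 0.2934] head 22.11 z [-0.0012  0.0002 -1.    ] shift [-0.1355 -0.0217  0.1933] turn 0.0368 F [-0.7  0.2 -0.6] gap 0.996
```

Request:
{"method": "arm_command", "body": {"motion": [[0,0,0.003,-0.0271,-0.0044,0.022,1],[0,0,0.003,-0.0271,-0.0044,0.022,1],[0,0,0.003,-0.0271,-0.0044,0.022,1],[0,0,0.003,-0.0271,-0.0044,0.022,1],[0,0,0.003,-0.0271,-0.0044,0.022,1]]}}

```text
time_s: 2.23
eef_pos: [0.532, -0.012, 0.183]
eef_rot: [0.0, 0.562, 0.827, 0.0]
contact_force: [0.4, 0.8, 0.1]
finger_gap: 1.001
finger_force: 0.0
```

Request:
{"method": "arm_command", "body": {"motion": [[0,0,0,0,0,0.02,1],[0,0,0,0,0,0.02,1],[0,0,0,0,0,0.02,1],[0,0,0,0,0,0.02,1],[0,0,0,0,0,0,1]]}}

```text
time_s: 2.65
eef_pos: [0.5285, -0.0107, 0.099]
eef_rot: [-0.004, 0.563, 0.827, -0.002]
contact_force: [-1.5, 0.3, -1.2]
finger_gap: 1.001
finger_force: 0.0
```

```bash
python3 - <<'E'
from h import *
s=observe(); im=snapshot("wrist"); cv2.imwrite("pics/w2.png",im[:,:,::-1]); C=cam("wrist",s); to([.532,-.013,.016],21.3,s)
for col,z in(("red",.056),("yellow",.006)):
    for c,a,r in blobs(im,col,100): print(col,c,a,onz(C,[c],z)[0][:2].round(4),cv2.boxPoints(r).round().astype(int).tolist())
print(proj(C,[[.532,-.013,.056]]))
E
```

```text
t 2.65 pos [ 0.5285 -0.0107  0.099 ] head 21.5 z [-0.0088  0.0013 -1.    ] shift [-0.0038  0.003   0.083 ] turn 0.0036 F [-1.5  0.3 -1.2] gap 1.001
red [ 27.9 183. ] 1236 [ 0.3626 -0.0461] [[0, 181], [46, 159], [58, 184], [11, 205]]
red [282.  220.7] 1953 [ 0.5285 -0.0081] [[263, 194], [301, 194], [301, 246], [263, 246]]
yellow [387.1 209.3] 589 [0.6081 0.016 ] [[378, 228], [381, 190], [397, 191], [393, 229]]
[[284.2695664  229.16882063]]
```

View pics/w2.png

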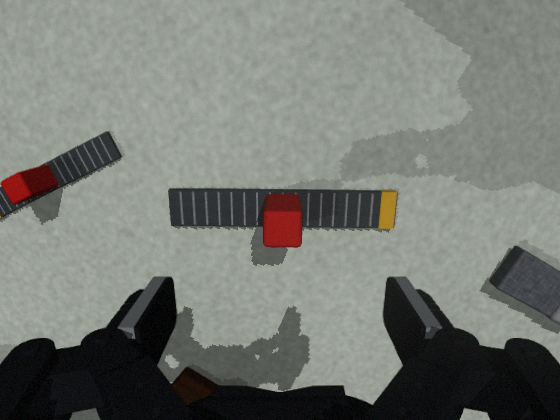

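The grip's top face is at about (283,228), against a predicted (284,229), so I'm descending to grasp.

Request:
{"method": "arm_command", "body": {"motion": [[0,0,0,-0.001,0.0007,0.02,1],[0,0,0,-0.001,0.0007,0.02,1],[0,0,0,-0.001,0.0007,0.02,1],[0,0,0,-0.001,0.0007,0.015,1],[0,0,0,0,0,0.007,1]]}}

```text
time_s: 3.12
eef_pos: [0.5361, -0.0143, 0.0215]
eef_rot: [-0.0, 0.564, 0.826, -0.0]
contact_force: [-0.9, 0.4, 0.5]
finger_gap: 1.004
finger_force: 0.0
```

```bash
python3 -c "
from h import *
to([.532,-.013,.016],21.3)"
```

```text
t 3.1167 pos [ 0.5361 -0.0143  0.0215] head 21.4 z [-8.e-04  2.e-04 -1.e+00] shift [ 0.0027 -0.0033  0.0055] turn 0.0018 F [-0.9  0.4  0.5] gap 1.004
```

Request:
{"method": "arm_command", "body": {"motion": [[0,0,0,0.002,-0.003,0.003,1],[0,0,0,0,0,0,1],[0,0,0,0,0,0,0.5],[0,0,0,0,0,0,0],[0,0,0,0,0,0,0]], "grip_force": 70}}

```text
time_s: 3.53
eef_pos: [0.5337, -0.0144, 0.0204]
eef_rot: [0.001, 0.564, 0.825, 0.001]
contact_force: [0.5, -0.0, 0.9]
finger_gap: 0.605
finger_force: 0.0
```

Request:
{"method": "arm_command", "body": {"motion": [[0,0,0,0,0,0,0],[0,0,0,0,0,0,0],[0,0,0,0,0,0,0],[0,0,0,0,0,0,0],[0,0,0,0,0,0,0]]}}

```text
time_s: 3.95
eef_pos: [0.5327, -0.0144, 0.019]
eef_rot: [-0.0, 0.565, 0.825, -0.0]
contact_force: [-0.4, -0.0, -0.3]
finger_gap: -0.002
finger_force: 0.0
```

```bash
python3 -c "
from h import *
to([.532,-.013,.016],21.3)"
```

```text
t 3.95 pos [ 0.5327 -0.0144  0.019 ] head 21.25 z [-1.e-04  0.e+00 -1.e+00] shift [ 0.0016 -0.0001  0.003 ] turn -0.0008 F [-0.4 -0.  -0.3] gap -0.002
```

```bash
python3 - <<'E'
from h import *
s=observe(); im=snapshot("wrist"); cv2.imwrite("pics/w3.png",im[:,:,::-1]); C=cam("wrist",s)
for col,z in(("red",.056),("yellow",.006)):
    for c,a,r in blobs(im,col,100): print(col,c,a,onz(C,[c],z)[0][:2].round(4),cv2.boxPoints(r).round().astype(int).tolist())
print(proj(C,[[.532,-.013,.056],s["eef_pos"]]))
im=snapshot("side"); cv2.imwrite("pics/s3.png",im[:,:,::-1]); print(proj(cam("side"),s["eef_pos"]))
E
```

```text
red [276.7 245.2] 2529 [0.5248 0.0017] [[248, 220], [306, 220], [306, 276], [248, 276]]
yellow [421.1 237.4] 1072 [0.6077 0.0169] [[408, 263], [412, 211], [435, 212], [430, 265]]
[[280.04821052 279.6812721 ]
 [280.19135556 249.87036759]]
[[256.46756928 219.26737054]]
```

View pics/w3.png

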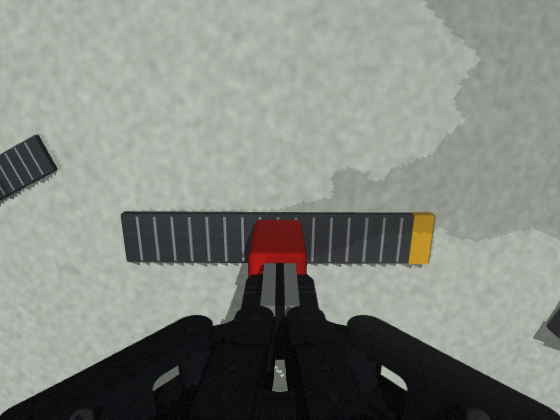

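```bash
python3 - <<'E'
import cv2,numpy as np
a=cv2.imread("pics/w3.png")[200:320,210:340]; b=cv2.imread("pics/s3.png")[140:260,180:330]
o=np.hstack([cv2.resize(x,None,fx=2.8,fy=4,interpolation=2) for x in(a,b)]); o=np.clip(o*1.6,0,255).astype(np.uint8);cv2.imwrite("pics/c3.png",o)
print(cv2.imread("pics/w3.png")[216:290:3,[254,280],2])
E
```

```text
[[ 52  48]
 [ 56  54]
 [ 51 103]
 [ 55 102]
 [ 82 100]
 [ 85 104]
 [ 87 101]
 [ 90 102]
 [ 91 102]
 [ 95 101]
 [ 98 106]
 [102 107]
 [131 117]
 [165 148]
 [166 148]
 [165 143]
 [165  23]
 [162  19]
 [163  19]
 [163  17]
 [ 19  21]
 [ 20  21]
 [ 15  17]
 [ 20  17]
 [ 22  13]]
```

View pics/c3.png

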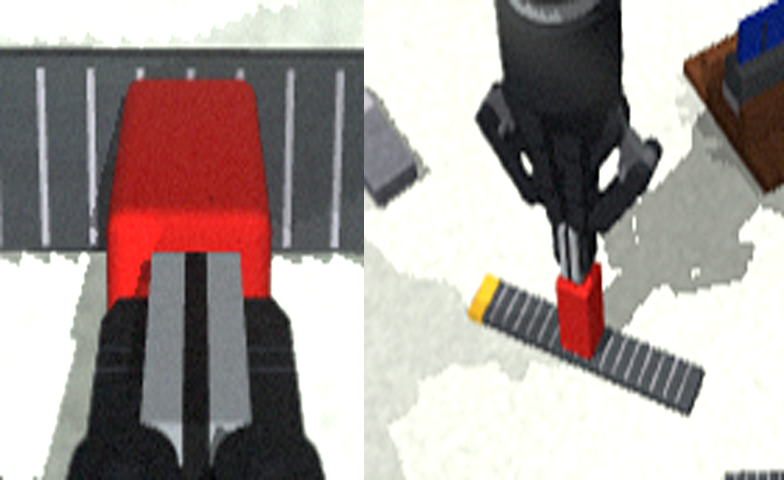

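```bash
python3 - <<'E'
from h import *
np.set_printoptions(precision=1,suppress=True)
s=observe(); r=Q(s["eef_rot"]); P=lambda v:s["eef_pos"]+r.apply(v)
W=cam("wrist",s); S=cam("side")
print("open tip",proj(W,P([[.011,-.0425,-.013],[.011,.0425,-.013],[-.011,.0425,-.013]])))
for z in(0,-.01,-.02,-.03,-.04): print("shut",z,proj(W,P([[.011,0,z],[.011,.006,z]])).ravel(),proj(S,P([[.011,0,z]])).ravel())
f=R.from_euler("z",21.2,degrees=True)
g=f.apply([[x,y,0] for x in(-.013,.013) for y in(-.013,.013)])+[.532,-.013,.056]
print("griptop",proj(W,g),proj(S,g))
E
```

```text
open tip [[194.3 239.4]
 [366.1 239.5]
 [362.9 279.4]]
shut 0 [280.2 230.6 291.6 230.6] [254.2 223. ]
shut -0.01 [280.2 237.4 292.2 237.4] [253.8 219.7]
shut -0.02 [280.3 245.  292.9 245. ] [253.4 216.3]
shut -0.03 [280.3 253.4 293.7 253.4] [253.1 212.9]
shut -0.04 [280.4 262.9 294.6 262.9] [252.7 209.4]
griptop [[251.1 305.5]
 [249.6 252.3]
 [308.9 305.5]
 [310.6 252.4]] [[263.6 204.5]
 [258.1 213.4]
 [251.8 201.2]
 [246.1 209.9]]
```

The picture shows the shut fingers, with tips at about (281,263), ending at the grip's top face rather than around it. That puts them about 40 mm short of the reported TCP. I'll raise the arm a little and check.

Request:
{"method": "arm_command", "body": {"motion": [[0,0,0,0,0,-0.02,0],[0,0,0,0,0,-0.02,0],[0,0,0,0,0,-0.02,0],[0,0,0,0,0,0,0],[0,0,0,0,0,0,0]]}}

```text
time_s: 4.47
eef_pos: [0.5339, -0.0145, 0.0804]
eef_rot: [0.001, 0.565, 0.825, 0.001]
contact_force: [-0.5, -0.0, -0.7]
finger_gap: -0.001
finger_force: 0.0
```

```bash
python3 - <<'E'
from h import *
s=observe(); to([.532,-.013,.016],21.3,s); im=snapshot("wrist"); im2=snapshot("side"); cv2.imwrite("pics/w4.png",im[:,:,::-1])
print(proj(cam("side"),s["eef_pos"]))
o=np.hstack([cv2.resize(x,None,fx=2.8,fy=4,interpolation=2) for x in(im[200:320,210:340],im2[120:240,180:330])])[:,:,::-1]; cv2.imwrite("pics/c4.png",np.clip(o*1.6,0,255).astype(np.uint8))
E
```

```text
t 4.4667 pos [ 0.5339 -0.0145  0.0804] head 21.26 z [ 3.1e-03 -4.0e-04 -1.0e+00] shift [ 0.0022 -0.0014  0.0644] turn -0.0007 F [-0.5 -0.  -0.7] gap -0.001
[[253.94634642 197.53827802]]
```

View pics/c4.png

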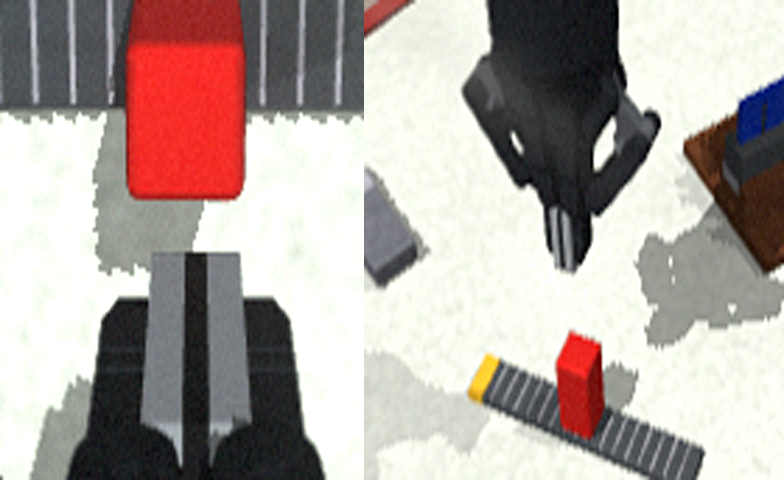

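The tip stays at (281,263) with the arm raised, so the fingers really do end about 39 mm short of the reported TCP. I'll go 39 mm deeper than the nominal height.

Request:
{"method": "arm_command", "body": {"motion": [[0,0,0,0.001,-0.001,0,1],[0,0,0,0,0,0,1],[0,0,0,0,0,0,1],[0,0,0,0,0,0,1],[0,0,0,0,0,0,1]]}}

```text
time_s: 4.98
eef_pos: [0.5312, -0.0138, 0.0786]
eef_rot: [-0.0, 0.565, 0.825, -0.0]
contact_force: [-0.5, -0.3, 0.1]
finger_gap: 0.711
finger_force: 0.0
```

Request:
{"method": "arm_command", "body": {"motion": [[0,0,0,0,0,0,1],[0,0,0,0,0,0.02,1],[0,0,0,0,0,0.02,1],[0,0,0,0,0,0.02,1],[0,0,0,0,0,0,1]]}}

```text
time_s: 5.4
eef_pos: [0.5278, -0.0134, 0.0148]
eef_rot: [-0.004, 0.565, 0.825, -0.002]
contact_force: [-1.8, 0.4, -0.8]
finger_gap: 1.001
finger_force: 0.0
```

Request:
{"method": "arm_command", "body": {"motion": [[0,0,0,0,0,0.01,1],[0,0,0,0,0,0.01,1],[0,0,0,0,0,0.01,1],[0,0,0,0,0,0.008,1],[0,0,0,0,0,0,1]]}}

```text
time_s: 5.82
eef_pos: [0.53, -0.0137, -0.0209]
eef_rot: [-0.001, 0.565, 0.825, -0.001]
contact_force: [-0.3, -0.3, -0.4]
finger_gap: 0.997
finger_force: 0.0
```

```bash
python3 -c "
from h import *
to([.532,-.013,-.022],21.3)"
```

```text
t 5.8167 pos [ 0.53   -0.0137 -0.0209] head 21.26 z [-3.1e-03  4.0e-04 -1.0e+00] shift [-0.0001  0.0021  0.0011] turn -0.0008 F [-0.3 -0.3 -0.4] gap 0.997
```

Request:
{"method": "arm_command", "body": {"motion": [[0,0,0,0,0,0,1],[0,0,0,0,0,0,0.5],[0,0,0,0,0,0,0.3],[0,0,0,0,0,0,0.1],[0,0,0,0,0,0,0]], "grip_force": 70}}

```text
time_s: 6.23
eef_pos: [0.5319, -0.0139, -0.0184]
eef_rot: [0.0, 0.565, 0.825, 0.0]
contact_force: [-0.0, -0.2, 0.6]
finger_gap: 0.455
finger_force: 0.0
```

Request:
{"method": "arm_command", "body": {"motion": [[0,0,0,0,0,0,0],[0,0,0,0,0,0,0],[0,0,0,0,0,0,0],[0,0,0,0,0,0,0],[0,0,0,0,0,0,0]]}}

```text
time_s: 6.65
eef_pos: [0.5319, -0.0139, -0.0184]
eef_rot: [0.0, 0.565, 0.825, 0.0]
contact_force: [-0.3, -0.1, 3.7]
finger_gap: 0.296
finger_force: 70.1
```

```bash
python3 -c "
from h import *
s=observe();print(s['finger_force'],s['wrist_torque']);to([.532,-.013,-.022],21.3)"
```

```text
70.06461024284363 [-0.05047218  0.18463241 -0.02746676]
t 6.65 pos [ 0.5319 -0.0139 -0.0184] head 21.26 z [ 9.e-04 -2.e-04 -1.e+00] shift [0.0008 0.0004 0.0036] turn -0.0007 F [-0.3 -0.1  3.7] gap 0.296
```

Gripped: opening 25 mm at 70 N. Next I lift, carry it over and turn.

Request:
{"method": "arm_command", "body": {"motion": [[0,0,0,0,0,-0.01,0],[0,0,0,0,0,-0.02,0],[0,0,0,0,0,-0.03,0],[0,0,0,0,0,-0.03,0],[0,0,0,0,0,-0.03,0]]}}

```text
time_s: 7.07
eef_pos: [0.5299, -0.0136, 0.1012]
eef_rot: [-0.001, 0.565, 0.825, -0.001]
contact_force: [0.2, -0.5, -1.8]
finger_gap: 0.297
finger_force: 69.1
```

Request:
{"method": "arm_command", "body": {"motion": [[0,0,0,0.03,0.0058,0,0],[0,0,0,0.035,0.0058,0,0],[0,0,0,0.035,0.0058,0,0],[0,0,0,0.035,0.0058,0,0],[0,0,0,0.035,0.0058,0,0]]}}

```text
time_s: 7.48
eef_pos: [0.4952, 0.1564, 0.1005]
eef_rot: [-0.001, 0.565, 0.825, -0.0]
contact_force: [0.2, 0.5, -3.6]
finger_gap: 0.299
finger_force: 69.4
```

Request:
{"method": "arm_command", "body": {"motion": [[0,0,0,0.035,0.0058,0,0],[0,0,0,0.035,0.0058,0,0],[0,0,0,0.03,0.0058,0,0],[0,0,0,0.02,0,0,0],[0,0,0,0,0,0,0]]}}

```text
time_s: 7.9
eef_pos: [0.4672, 0.2762, 0.1003]
eef_rot: [-0.001, 0.563, 0.827, -0.0]
contact_force: [-0.8, -1.1, -3.6]
finger_gap: 0.299
finger_force: 69.3
```

Request:
{"method": "arm_command", "body": {"motion": [[0,0,0.12,0,0,0,0],[0,0,0.12,0,0,0,0],[0,0,0.12,0,0,0,0],[0,0,0.12,0,0,0,0],[0,0,0.12,0,0,0,0]]}}

```text
time_s: 8.32
eef_pos: [0.4688, 0.2724, 0.1003]
eef_rot: [-0.0, 0.785, 0.619, -0.001]
contact_force: [-0.4, 0.3, -2.6]
finger_gap: 0.297
finger_force: 69.3
```

Request:
{"method": "arm_command", "body": {"motion": [[0,0,0.01,0,0,0,0],[0,0,0,0,0,0,0],[0,0,0,0,0,0,0],[0,0,0,0,0,0,0],[0,0,0,0,0,0,0]]}}

```text
time_s: 8.73
eef_pos: [0.4694, 0.2731, 0.1009]
eef_rot: [-0.0, 0.786, 0.618, -0.0]
contact_force: [-0.0, -0.1, -2.0]
finger_gap: 0.296
finger_force: 69.3
```

```bash
python3 - <<'E'
from h import *
np.set_printoptions(precision=4,suppress=True)
s=observe(); to([.469,.276,.085],-13.7,s); im=snapshot("wrist"); cv2.imwrite("pics/w5.png",im[:,:,::-1]); C=cam("wrist",s)
for c,a,r in blobs(im,"amber")+blobs(im,"yellow"):
    b=cv2.boxPoints(r); print(c,a,b.round(1).tolist(),onz(C,b,.075)[:,:2].tolist())
u=s["eef_pos"][2]+.0184
f=R.from_euler("z",-13.7,degrees=True)
print("pred yellow front corners",proj(C,f.apply([[.09,.015,0],[.09,-.015,0]])+[s["eef_pos"][0],s["eef_pos"][1],u+.006]))
print("pred edge ends",proj(C,f.apply([[0,.04,0],[0,-.04,0]])+[.5178,.2646,.075]))
E
```

```text
t 8.7333 pos [0.4694 0.2731 0.1009] head -13.63 z [-0.0002 -0.0001 -1.    ] shift [ 0.0027 -0.0011  0.0159] turn 0.0011 F [-0.  -0.1 -2. ] gap 0.296
[359.2 195.8] 1518 [[346.70001220703125, 235.89999389648438], [352.1000061035156, 153.39999389648438], [371.5, 154.6999969482422], [366.20001220703125, 237.1999969482422]] [[0.5081141004311069, 0.26147777528281435], [0.5202328927354536, 0.3099637714629632], [0.5309847684339118, 0.30670195807402234], [0.5195756953636125, 0.25782638147958714]]
[451.4 265.8] 1476 [[434.8999938964844, 296.0], [439.1000061035156, 234.5], [468.3999938964844, 236.5], [464.20001220703125, 298.0]] [[0.5573391472647035, 0.20604276785718778], [0.5641537986809668, 0.24861545718485872], [0.5824708969442813, 0.24270687028930416], [0.5767527580153273, 0.19929986189268434]]
pred yellow front corners [[471.6063 239.4117]
 [461.4181 295.6314]]
pred edge ends [[366.1466 161.6627]
 [356.9402 286.6766]]
```

View pics/w5.png

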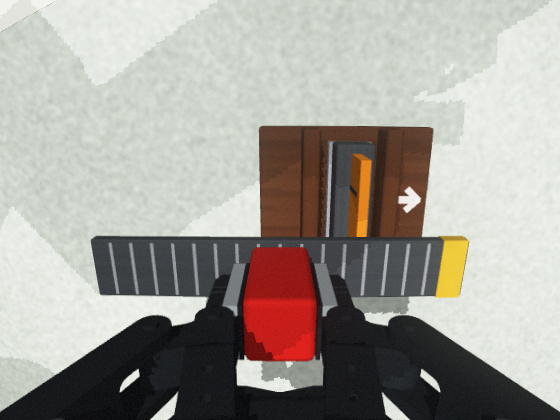

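The file sits square to the glass: blade rows 236–298, and the amber edge line at (365,155)–(360,237) against a predicted (366,155)–(361,237). I'm descending to just above the edge.

Request:
{"method": "arm_command", "body": {"motion": [[0,0,0,0.005,0,0.01,0],[0,0,0,0,0,0.01,0],[0,0,0,0,0,0.01,0],[0,0,0,0,0,0.008,0],[0,0,0,0,0,0,0]]}}

```text
time_s: 9.2
eef_pos: [0.4685, 0.2772, 0.0596]
eef_rot: [-0.001, 0.786, 0.618, -0.003]
contact_force: [-1.0, -0.4, -3.5]
finger_gap: 0.299
finger_force: 69.3
```

Request:
{"method": "arm_command", "body": {"motion": [[0,0,0,0,0,0.002,0],[0,0,0,0,0,0.002,0],[0,0,0,0,0,0.002,0],[0,0,0,0,0,0,0],[0,0,0,0,0,0,0]]}}

```text
time_s: 9.62
eef_pos: [0.4709, 0.2782, 0.0573]
eef_rot: [0.0, 0.786, 0.618, 0.0]
contact_force: [0.3, -0.5, -2.8]
finger_gap: 0.298
finger_force: 69.3
```

```bash
cat >> h.py <<'E'
def st():
    s=observe(); f=R.from_euler("z",-13.7,degrees=True); p=f.inv().apply(s["eef_pos"]-[.518,.267,.075])
    r=Q(s["eef_rot"]); z=f.inv().apply(r.apply([0,0,1]))
    print("t",round(s["time_s"],2),"amber xy, underside",p[:2].round(4),(p[2]+.0184).round(4),"tiltvec",z.round(4),"F amber",f.inv().apply(s["contact_force"]).round(2),"T",f.inv().apply(s["wrist_torque"]).round(2),"gap",s["finger_gap"].round(3)); to([.5,.2,.1],-13.7,s)
E
python3 -c "
from h import *
st()"
```

```text
Traceback (most recent call last):
  File "h.py", line 36, in st
    print("t",round(s["time_s"],2),"amber xy, underside",p[:2].round(4),(p[2]+.0184).round(4),"tiltvec",z.round(4),"F amber",f.inv().apply(s["contact_force"]).round(2),"T",f.inv().apply(s["wrist_torque"]).round(2),"gap",s["finger_gap"].round(3)); to([.5,.2,.1],-13.7,s)
                                                                                                                                                                                                                            ^^^^^^^^^^^^^^^^^^^^^
AttributeError: 'float' object has no attribute 'round'
```

Request:
{"method": "arm_command", "body": {"motion": [[0,0,0,0,0,0.0015,0],[0,0,0,0,0,0.0015,0],[0,0,0,0,0,0.0015,0],[0,0,0,0,0,0,0],[0,0,0,0,0,0,0]]}}

```text
time_s: 10.03
eef_pos: [0.4713, 0.2784, 0.0533]
eef_rot: [0.0, 0.786, 0.618, 0.001]
contact_force: [0.7, -0.1, 0.7]
finger_gap: 0.297
finger_force: 69.9
```

```bash
sed -i 's/s\["finger_gap"\].round(3)); to/round(s["finger_gap"],3)); to/' h.py; python3 -c "
from h import *
st()"
```

```text
t 10.03 amber xy, underside [-0.048  0.   ] -0.0033 tiltvec [ 1.2e-03  8.0e-04 -1.0e+00] F amber [0.66 0.11 0.68] T [-0.1  -0.24 -0.05] gap 0.297
t 10.0333 pos [0.4713 0.2784 0.0533] head -13.69 z [ 1.4e-03  5.0e-04 -1.0e+00] shift [-0.0693  0.0465 -0.0467] turn 0.0002 F [ 0.7 -0.1  0.7] gap 0.297
```

Light contact, about 3 N. First forward stroke.

Request:
{"method": "arm_command", "body": {"motion": [[0,0,0,0,0.005,0.001,0],[0,0,0,0,0.008,0,0],[0,0,0,0,0.008,0,0],[0,0,0,0,0.008,0,0],[0,0,0,0,0.008,0,0]]}}

```text
time_s: 10.45
eef_pos: [0.5074, 0.2692, 0.0515]
eef_rot: [-0.0, 0.786, 0.618, -0.0]
contact_force: [-4.0, 0.8, 2.8]
finger_gap: 0.296
finger_force: 70.0
```

```bash
python3 -c "
from h import *
st()"
```

```text
t 10.45 amber xy, underside [-0.0108 -0.0004] -0.0051 tiltvec [-5.e-04 -0.e+00 -1.e+00] F amber [-4.05 -0.13  2.84] T [0.04 0.46 0.04] gap 0.296
t 10.45 pos [0.5074 0.2692 0.0515] head -13.71 z [-5.e-04  1.e-04 -1.e+00] shift [-0.069   0.0091 -0.0485] turn -0.0002 F [-4.   0.8  2.8] gap 0.296
```

Request:
{"method": "arm_command", "body": {"motion": [[0,0,0,0,0.008,0,0],[0,0,0,0,0.008,0,0],[0,0,0,0,0.008,0,0],[0,0,0,0,0.008,0,0],[0,0,0,0,0.008,0,0]]}}

```text
time_s: 10.87
eef_pos: [0.5462, 0.2596, 0.0514]
eef_rot: [-0.0, 0.786, 0.618, -0.0]
contact_force: [-2.7, 1.9, 2.4]
finger_gap: 0.296
finger_force: 70.0
```

Request:
{"method": "arm_command", "body": {"motion": [[0,0,0,0,0.008,0,0],[0,0,0,0,0.008,0,0],[0,0,0,0,0.003,-0.004,0],[0,0,0,0,0.003,-0.008,0],[0,0,0,0,0,-0.02,0]]}}

```text
time_s: 11.28
eef_pos: [0.5654, 0.2533, 0.0803]
eef_rot: [-0.0, 0.786, 0.618, -0.003]
contact_force: [-0.1, -0.2, -3.2]
finger_gap: 0.293
finger_force: 69.2
```

```bash
python3 -c "
from h import *
st()"
```

```text
t 11.28 amber xy, underside [ 0.0493 -0.0021] 0.0237 tiltvec [-0.0042 -0.0039 -1.    ] F amber [-0.03 -0.24 -3.24] T [-0.05  0.02  0.03] gap 0.293
t 11.2833 pos [0.5654 0.2533 0.0803] head -13.71 z [-0.005  -0.0028 -1.    ] shift [-0.0673 -0.051  -0.0193] turn -0.0001 F [-0.1 -0.2 -3.2] gap 0.293
```

Request:
{"method": "arm_command", "body": {"motion": [[0,0,0,0,-0.01,0,0],[0,0,0,0,-0.024,0,0],[0,0,0,0,-0.024,0,0],[0,0,0,0,-0.024,0,0],[0,0,0,0,-0.016,0,0]]}}

```text
time_s: 11.7
eef_pos: [0.4689, 0.2779, 0.0824]
eef_rot: [-0.0, 0.786, 0.618, -0.001]
contact_force: [0.0, 0.7, -2.8]
finger_gap: 0.302
finger_force: 69.6
```

Request:
{"method": "arm_command", "body": {"motion": [[0,0,0,0,0,0,0],[0,0,0,0,0,0,0],[0,0,0,0,0,0.01,0],[0,0,0,0,0,0.009,0],[0,0,0,0,0,0,0]]}}

```text
time_s: 12.12
eef_pos: [0.4705, 0.2768, 0.0615]
eef_rot: [-0.0, 0.787, 0.618, -0.002]
contact_force: [-1.2, -0.8, -3.0]
finger_gap: 0.298
finger_force: 69.6
```

```bash
python3 -c "
from h import *
st()
s=observe();im=snapshot('wrist');C=cam('wrist',s)
for c,a,r in blobs(im,'yellow')+blobs(im,'amber'): print(c,a,cv2.boxPoints(r).round().tolist())
"
```

```text
t 12.12 amber xy, underside [-0.0485 -0.0017] 0.0049 tiltvec [-0.0034 -0.003  -1.    ] F amber [-1.03 -1.07 -2.98] T [-0.03  0.04  0.04] gap 0.298
t 12.1167 pos [0.4705 0.2768 0.0615] head -13.73 z [-0.004  -0.0021 -1.    ] shift [-0.0677  0.0468 -0.0385] turn -0.0006 F [-1.2 -0.8 -3. ] gap 0.298
[451.4 265.8] 1479 [[435.0, 296.0], [439.0, 234.0], [468.0, 236.0], [464.0, 298.0]]
[375.6 204.2] 1540 [[361.0, 236.0], [365.0, 170.0], [391.0, 172.0], [387.0, 238.0]]
[369.2 307.7] 445 [[356.0, 297.0], [379.0, 297.0], [379.0, 323.0], [356.0, 323.0]]
```

The file hasn't shifted in the grip. Second touch-down.

Request:
{"method": "arm_command", "body": {"motion": [[0,0,0,0.001,0,0.002,0],[0,0,0,0,0,0.002,0],[0,0,0,0,0,0.0015,0],[0,0,0,0,0,0.0015,0],[0,0,0,0,0,0,0]]}}

```text
time_s: 12.58
eef_pos: [0.4718, 0.2788, 0.0573]
eef_rot: [-0.0, 0.786, 0.618, -0.0]
contact_force: [-0.1, 0.2, -2.4]
finger_gap: 0.298
finger_force: 69.6
```

Request:
{"method": "arm_command", "body": {"motion": [[0,0,0,0,0,0,0],[0,0,0,0,0,0,0],[0,0,0,0,0,0,0],[0,0,0,0,0,0,0],[0,0,0,0,0,0,0]]}}

```text
time_s: 13.0
eef_pos: [0.472, 0.2789, 0.0577]
eef_rot: [0.0, 0.786, 0.618, 0.0]
contact_force: [-0.1, 0.5, -3.0]
finger_gap: 0.294
finger_force: 69.6
```

```bash
python3 -c "
from h import *
st()"
```

```text
t 13.0 amber xy, underside [-0.0475  0.0007] 0.0011 tiltvec [ 2.e-04  2.e-04 -1.e+00] F amber [-0.19  0.5  -3.02] T [ 0.01  0.   -0.02] gap 0.294
t 13.0 pos [0.472  0.2789 0.0577] head -13.69 z [ 2.e-04  1.e-04 -1.e+00] shift [-0.07    0.0459 -0.0423] turn 0.0002 F [-0.1  0.5 -3. ] gap 0.294
```

Request:
{"method": "arm_command", "body": {"motion": [[0,0,0,0,0,0.002,0],[0,0,0,0,0,0.0015,0],[0,0,0,0,0,0.0015,0],[0,0,0,0,0,0,0],[0,0,0,0,0,0,0]]}}

```text
time_s: 13.42
eef_pos: [0.4725, 0.2791, 0.0531]
eef_rot: [0.0, 0.786, 0.618, 0.001]
contact_force: [-0.3, 0.2, 1.6]
finger_gap: 0.295
finger_force: 70.2
```

```bash
python3 -c "
from h import *
st()"
```

```text
t 13.42 amber xy, underside [-0.0471  0.001 ] -0.0035 tiltvec [ 1.1e-03  7.0e-04 -1.0e+00] F amber [-0.37  0.14  1.56] T [-0.07 -0.25 -0.01] gap 0.295
t 13.4167 pos [0.4725 0.2791 0.0531] head -13.69 z [ 1.2e-03  4.0e-04 -1.0e+00] shift [-0.0703  0.0455 -0.0469] turn 0.0002 F [-0.3  0.2  1.6] gap 0.295
```

Request:
{"method": "arm_command", "body": {"motion": [[0,0,0,0,0.005,0.0005,0],[0,0,0,0,0.008,0,0],[0,0,0,0,0.008,0,0],[0,0,0,0,0.008,0,0],[0,0,0,0,0.008,0,0]]}}

```text
time_s: 13.83
eef_pos: [0.5086, 0.2699, 0.052]
eef_rot: [-0.0, 0.786, 0.618, -0.0]
contact_force: [-2.7, 1.1, 2.3]
finger_gap: 0.295
finger_force: 70.3
```

Request:
{"method": "arm_command", "body": {"motion": [[0,0,0,0,0.008,0,0],[0,0,0,0,0.008,0,0],[0,0,0,0,0.008,0,0],[0,0,0,0,0.008,0,0],[0,0,0,0,0.008,0,0]]}}

```text
time_s: 14.25
eef_pos: [0.5474, 0.2604, 0.0519]
eef_rot: [-0.0, 0.786, 0.618, -0.0]
contact_force: [-2.1, 0.8, 2.5]
finger_gap: 0.293
finger_force: 70.3
```

Request:
{"method": "arm_command", "body": {"motion": [[0,0,0,0,0.008,0,0],[0,0,0,0,0.008,0,0],[0,0,0,0,0.003,-0.004,0],[0,0,0,0,0.003,-0.008,0],[0,0,0,0,0,-0.02,0]]}}

```text
time_s: 14.67
eef_pos: [0.5665, 0.254, 0.0808]
eef_rot: [-0.0, 0.786, 0.618, -0.003]
contact_force: [0.0, -0.1, -3.6]
finger_gap: 0.294
finger_force: 69.5
```

Request:
{"method": "arm_command", "body": {"motion": [[0,0,0,0,0,-0.015,0],[0,0,0,-0.01,0,-0.01,0],[0,0,0,-0.03,0,0,0],[0,0,0,-0.035,-0.005,0,0],[0,0,0,-0.035,-0.005,0,0]]}}

```text
time_s: 15.08
eef_pos: [0.5318, 0.1494, 0.1092]
eef_rot: [0.001, 0.786, 0.618, 0.0]
contact_force: [-0.0, 0.8, -1.5]
finger_gap: 0.295
finger_force: 69.7
```

```bash
python3 -c "
from h import *
st()"
```

```text
t 15.08 amber xy, underside [ 0.0413 -0.111 ] 0.0526 tiltvec [ 1.1e-03 -7.0e-04 -1.0e+00] F amber [-0.21  0.76 -1.53] T [0.03 0.01 0.03] gap 0.295
t 15.0833 pos [0.5318 0.1494 0.1092] head -13.6 z [ 9.e-04 -1.e-03 -1.e+00] shift [ 0.0417 -0.0429  0.0091] turn 0.0017 F [-0.   0.8 -1.5] gap 0.295
```

Both strokes are done. I'm laying the file down on clear table.

Request:
{"method": "arm_command", "body": {"motion": [[0,0,0,-0.035,0,0,0],[0,0,0,-0.035,0,0,0],[0,0,0,-0.035,0,0,0],[0,0,0,-0.015,0,0,0],[0,0,0,0,0,0,0]]}}

```text
time_s: 15.5
eef_pos: [0.5027, 0.0309, 0.1088]
eef_rot: [0.001, 0.788, 0.616, -0.001]
contact_force: [-0.5, -0.4, -3.3]
finger_gap: 0.296
finger_force: 69.7
```

Request:
{"method": "arm_command", "body": {"motion": [[0,0,0,0,0,0.015,0],[0,0,0,0,0,0.02,0],[0,0,0,0,0,0.02,0],[0,0,0,0,0,0.02,0],[0,0,0,0,0,0.02,0]]}}

```text
time_s: 15.92
eef_pos: [0.5039, 0.0345, 0.0133]
eef_rot: [0.0, 0.786, 0.618, 0.0]
contact_force: [1.0, -0.7, -2.7]
finger_gap: 0.296
finger_force: 69.7
```

Request:
{"method": "arm_command", "body": {"motion": [[0,0,0,0,0,0.01,0],[0,0,0,0,0,0.005,0],[0,0,0,0,0,0,0],[0,0,0,0,0,0,0],[0,0,0,0,0,0,0]]}}

```text
time_s: 16.33
eef_pos: [0.5053, 0.0344, 0.0005]
eef_rot: [0.001, 0.786, 0.618, 0.001]
contact_force: [-0.4, 0.5, -3.1]
finger_gap: 0.297
finger_force: 69.6
```

```bash
python3 -c "
from h import *
to([.5,.03,-.0184])"
```

```text
t 16.3333 pos [5.053e-01 3.440e-02 5.000e-04] head -13.69 z [ 2.7e-03 -1.0e-04 -1.0e+00] shift [-0.0055 -0.0042  0.0189] turn None F [-0.4  0.5 -3.1] gap 0.297
```

Request:
{"method": "arm_command", "body": {"motion": [[0,0,0,0,0,0.005,0],[0,0,0,0,0,0.005,0],[0,0,0,0,0,0.004,0],[0,0,0,0,0,0.003,0],[0,0,0,0,0,0,0]]}}

```text
time_s: 16.75
eef_pos: [0.5039, 0.0343, -0.0183]
eef_rot: [-0.0, 0.786, 0.618, -0.0]
contact_force: [-0.0, -0.0, -2.5]
finger_gap: 0.295
finger_force: 69.7
```

Request:
{"method": "arm_command", "body": {"motion": [[0,0,0,0,0,0.001,0],[0,0,0,0,0,0.0005,0],[0,0,0,0,0,0,0],[0,0,0,0,0,0,0],[0,0,0,0,0,0,0]]}}

```text
time_s: 17.17
eef_pos: [0.504, 0.0343, -0.0184]
eef_rot: [-0.0, 0.786, 0.618, -0.0]
contact_force: [-3.8, -0.1, 6.7]
finger_gap: 0.295
finger_force: 70.9
```

```bash
python3 -c "
from h import *
to([.5,.03,-.0184])"
```

```text
t 17.1667 pos [ 0.504   0.0343 -0.0184] head -13.69 z [-6.e-04 -1.e-04 -1.e+00] shift [-0.0052 -0.0029 -0.    ] turn None F [-3.8 -0.1  6.7] gap 0.295
```

The file is on the table. Release and retreat.

Request:
{"method": "arm_command", "body": {"motion": [[0,0,0,0,0,0,0.4],[0,0,0,0,0,0,0.6],[0,0,0,0,0,0,1],[0,0,0,0,0,0,1],[0,0,0,0,0,0,1]]}}

```text
time_s: 17.58
eef_pos: [0.504, 0.0343, -0.0195]
eef_rot: [0.0, 0.786, 0.618, 0.0]
contact_force: [0.3, -0.4, -0.0]
finger_gap: 0.938
finger_force: 0.0
```

Request:
{"method": "arm_command", "body": {"motion": [[0,0,0,0,0,0,1],[0,0,0,0,0,0,1],[0,0,0,0,0,0,1],[0,0,0,0,0,-0.005,1],[0,0,0,0,0,-0.01,1]]}}

```text
time_s: 18.0
eef_pos: [0.5026, 0.0344, -0.0053]
eef_rot: [-0.001, 0.786, 0.618, -0.001]
contact_force: [0.3, -0.6, -0.2]
finger_gap: 0.998
finger_force: 0.0
```

Request:
{"method": "arm_command", "body": {"motion": [[0,0,0,0,0,-0.03,1],[0,0,0,0,0,-0.03,1],[0,0,0,0,0,-0.03,1],[0,0,0,0,0,-0.03,1],[0,0,0,0,0,-0.03,1]]}}

```text
time_s: 18.42
eef_pos: [0.5039, 0.0343, 0.1482]
eef_rot: [0.0, 0.786, 0.618, 0.001]
contact_force: [1.2, 0.2, 0.5]
finger_gap: 0.999
finger_force: 0.0
```

Request:
{"method": "arm_command", "body": {"motion": [[0,0,0,0,0,0,1],[0,0,0,0,0,0,1],[0,0,0,0,0,0,1],[0,0,0,0,0,0,1],[0,0,0,0,0,0,1]]}}

```text
time_s: 18.83
eef_pos: [0.5027, 0.0344, 0.1438]
eef_rot: [-0.001, 0.786, 0.618, -0.001]
contact_force: [-0.7, 0.1, 1.5]
finger_gap: 1.003
finger_force: 0.0
```

```bash
python3 -c "
from h import *
to([.5,.03,-.0184]); im=snapshot('side'); cv2.imwrite('pics/s9.png',im[:,:,::-1])"
```

```text
t 18.8333 pos [0.5027 0.0344 0.1438] head -13.69 z [-3.2e-03  1.0e-04 -1.0e+00] shift [-0.0048 -0.0011  0.1622] turn None F [-0.7  0.1  1.5] gap 1.003
```

View pics/s9.png

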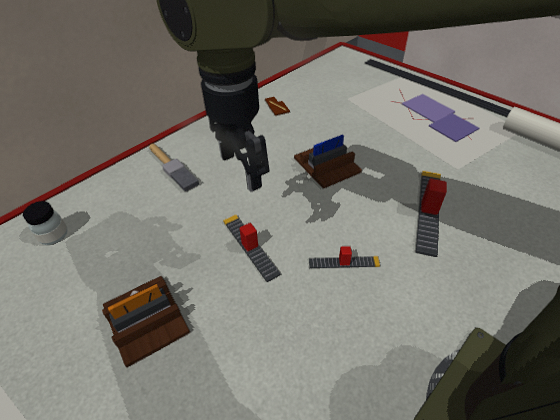

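The file lies flat at about (252,247). The gripper is clear above it, and the amber glass at (135,300) is back at rest.

```bash
python3 -c "
from workcell import *
print(sign_off())"
```

```text
the job is handed in; nothing more can be done
None
```

I gave the amber edge two forward strokes with the middle-sized red-gripped file, lifting it clear for the return, then laid the file flat on the table, released it and handed the job in at about 19 s; the blue glass was never approached, and no verdict came back.

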